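Two squeezes on the kitchen cake press, then bolt it

TASK

Work the hand press by its crank: turn it clockwise (seen from above), never backing up, at a steady unhurried pace of about six seconds a turn or slower, over the heavy spot once, and go on round to the next heavy spot. Stop right on top of that second one, where the ram is furthest out and the push has eased to about half, before the handle starts to run downhill, and let go so that it stays squeezed; only then slide the lock bolt fully home toward the drum and let go. Hold the knob and the bolt firmly but not hard (about 35 N of grip is enough, never over 45), do not shove or jam them, and leave the mug, bowl, lid and jar where they are.

Things in the scene. Friction and masses are not known exactly. Their poses are not given: they have to be found in the camera images.
- press: Press fixed on the table: a dark wooden board 170 (x) x 420 (y) x 20 mm high, on it a round aluminium drum of radius 62 mm, its flat top 70 mm above the table. Origin: on the vertical crank axis, at table height; x and y along the board, z up. The lock bolt is on its +y half, the ram and the open steel mould (50 mm high) on its -y half.
- crank (a joint): Angle (rad) of the flat steel crank arm (18 mm wide, its top 87 mm above the table). Grows turning clockwise seen from above; at 0 the arm points along the press's +x. No limit; starts between -0.6 and 0.6. A hidden cam gives one heavy spot a turn; its first crest lies somewhere between 1.4 and 4.6 (not visible beforehand), the next 2 pi later. Left within 0.25 of the crest it stays.
- knob (a point): Centre of the crank's wooden knob: an upright cylinder 28 mm in diameter, from 90 to 132 mm above the table (this point at 111), spinning freely on its pin 75 mm from the crank axis. Push needed at the knob: about 2 N of plain friction; it jumps to 10 to 15 N 0.6 rad before the crest, falls to 6 to 9 N at the crest, and to nothing or a slight pull ahead by 0.4 rad after it.
- plate (a point): Middle of the top edge of the ram's upright steel plate (56 mm along the press's x, 8 mm thick), 67 mm above the table, 133 mm from the crank axis along the press's -y at the start. The ram is spring-loaded (30 to 40 N) and moved by the crank alone: it starts out (further along -y) 0.6 rad before the crest, is out by about 4.6 mm on the crest and is back 0.6 rad after it; 3 mm or more counts as squeezed.
- bolt_grip (a point): Point on the upright grip of the lock bolt, 13 mm below the grip's top: a steel bar 12 mm wide along the press's x, 16 mm along y, standing from 56 to 100 mm above the table; this point is 87 mm above the table. At the start it is 165 mm from the crank axis along the press's +y. The steel lugs before and behind it are 60 mm high, the near one ends 48 mm drumward of the grip's start point, the other begins 24 mm behind it.
- bolt (a joint): Travel (m) of the lock bolt toward the drum (the press's -y): 0 drawn back as at the start, 0.035 fully home against a hard stop. Friction about 3 N; it stays where it is left.
- mug: White mug, 76 mm wide, 85 mm high, origin at its underside; a bystander.
- bowl: Steel bowl, 124 mm wide, 55 mm high, origin at its underside; a bystander.
- pot_lid: Aluminium pot lid with a small knob, 150 mm wide, 36 mm high, origin at its underside; a bystander.
- jar: Glass jar with a steel cap, 68 mm wide, 95 mm high, origin at its underside; a bystander.

How it is judged:
By the outcome, as a careful person would: the job done as asked, in the order asked, and still so for the second after the job is handed in, with the robot touching nothing.
It also fails if it takes over 72 s, if anything falls off the work surface, if the arm or the gripper's body presses on something with over 40 N, if the wrist force passes 120 N, or if a joint passes its speed limit or range.

ROBOT

A 7-joint arm with a two-finger parallel gripper is mounted at the origin on the work surface. World frame = base frame: x ahead of the robot, y to its left, z up, the work surface at z = 0. Lengths are in m, angles in rad, forces in N, time in s.
With the tool pointing down it reaches from about 0.425 to 0.95 m from the base axis. Payload 16.7 kg.
Tool frame: the origin (TCP) lies between the finger pads; the fingertips stand 25 mm ahead of it and the grasp point (between the pads) lies 6 mm ahead of it; z points along the fingers, y is the direction in which the jaws open and shut (so a half turn about z gives the same grasp; the last joint's range is limited). The gripper opens to 94 mm and grips with 3 to 60 N. Pads are 16 mm wide; open, the fingers measure 119 mm over their backs; the gripper's body (75 mm by 177 mm) begins 78 mm behind the grasp point.
Start: joints at [1.196, 0.426, 0.074, 1.606, -0.034, 1.111, -0.067], TCP at [0.151, -0.658, 0.23] pointing down, gripper open.
Joint ranges: [-2.85, 2.85], [-0.5, 2.14], [-1.23, 1.37], [0.21, 2.46], [-1.02, 4.16], [0.16, 2.05], [-2.73, 2.73]. Speed limits (rad/s): [1.89, 1.89, 2.39, 2.39, 3.01, 3.01, 3.01].

INTERFACE

Orientations are given as a 3x3 rotation matrix whose columns are the frame's x, y, z axes.
In Python, from workcell import sense, read_camera, hand_in gives the robot as it stands.
- The arm moves only by the tool servo_tool, never from a script. Its argument "increments" is one flat list of numbers, 7 for each row, row after row: the opening, from -1 (shut) to 1 (fully open), then the shift along the tool's x, y, z in cm, then the turn, a rotation vector about the tool's x, y, z in rad. A call has 1 to 20 rows; each row is the pose to reach, as a shift and turn from the pose commanded when the call began, along the tool's axes at that moment; what a row does not reach only later rows make up. A row lasts 1/12 s, in which the tool goes at most 41.7 mm and 7.16 degrees, less where a joint would pass 70% of its speed; a pose out of reach is approached as far as the arm can. A call with a gripper value outside its range is refused whole. The fingers move at their own pace and stop on an object; the grip force is fixed at half the most. Time passes only in rows, so rows that repeat a pose let the fingers close. It gives the time, the measured TCP pose, the force and the opening at its end, in the units of the state.
- sense(): the state, without advancing time (a new reading comes with each control period).
- read_camera(name): name is "scene" or "top"; returns a dict with "pixels" (420x560x3 uint8, red, green, blue), "K" (3x3 intrinsics, pixels), "extrinsics" (4x4, takes a point from camera to world coordinates). Camera axes: x right, y down, z forward; pixel columns grow to the right and rows downward; lengths in m; the calibration is good to about 2 mm. A picture is of the moment at which its call begins. There is no depth.
- hand_in(): hands the job in, once; it reports no verdict.
The state is a dict: "time_s": time; "q": joint angles; "dq": joint speeds; "joint_torque": joint torques, N m; "eef_pos": TCP position; "tool_rot": TCP orientation; "ft_force": force on the tool from outside, world axes, zero at the start; "moment": the same for the moment, N m; "grip_width": opening from 0.0 (shut) to 1.0 (fully open).
Only numpy, scipy, OpenCV 4.12 (cv2) and the standard library are available. Lean on these libraries where they do the work, as an engineer would, in place of code of your own. Each camera call takes 0.05 s, during which the arm holds its last target. There are 200 camera calls.

## Working session

There is one attempt and no reset: what is moved stays moved. The work goes in short steps, Python scripts to look and compute and a tool call to move; the robot and the scene stay as the last step left them, time stands still between calls to the robot, and variables do not carry over. Pictures are saved under pics/ and viewed, about 8 in all and at most 12, crops included, and the job is handed in when it is done.

Besides the shell and the picture viewer there is one more tool, called after "Emit:" as a command line: name --argument value ..., lists and objects as JSON in quotes. servo_tool: Moves the arm, as the interface text tells. Its arguments: {"type":"object","properties":{"increments":{"type":"array"}},"required":["increments"]}

```bash
mkdir -p pics; ls
python3 - <<'E'
from workcell import sense, read_camera
import cv2,numpy as np
s=sense(); print({k:np.round(v,3).tolist() for k,v in s.items()})
for n in("scene","top"):
    c=read_camera(n); cv2.imwrite(f"pics/{n}0.png",c["pixels"][:,:,::-1]); print(n,c["K"],np.round(c["extrinsics"],4))
    np.savez(f"pics/{n}0.npz",**c)
a=cv2.imread("pics/scene0.png");b=cv2.imread("pics/top0.png")
E
```

```text
pics
{'time_s': 0.0, 'q': [1.195, 0.427, 0.074, 1.607, -0.034, 1.111, -0.067], 'dq': [-0.001, -0.0, 0.002, 0.0, 0.001, 0.0, -0.0], 'joint_torque': [0.001, -93.581, 3.668, -45.418, -0.049, 0.02, 0.0], 'eef_pos': [0.151, -0.657, 0.23], 'tool_rot': [[0.975, 0.224, -0.0], [0.224, -0.975, 0.001], [-0.0, -0.001, -1.0]], 'ft_force': [0.151, -0.343, -0.13], 'moment': [0.023, -0.016, 0.038], 'grip_width': 1.004}
scene [[524.38982993   0.         293.78785712]
 [  0.         524.38982993 213.03081461]
 [  0.           0.           1.        ]] [[-0.0343  0.6666 -0.7446  1.4801]
 [ 0.9992  0.0069 -0.0399  0.0818]
 [-0.0215 -0.7454 -0.6663  0.9016]
 [ 0.      0.      0.      1.    ]]
top [[407.41052858   0.         274.47233925]
 [  0.         407.41052858 215.48989052]
 [  0.           0.           1.        ]] [[-0.0086 -0.9988  0.048   0.5279]
 [-0.9999  0.0089  0.0059  0.0164]
 [-0.0063 -0.048  -0.9988  1.3179]
 [ 0.      0.      0.      1.    ]]
```

View pics/scene0.png

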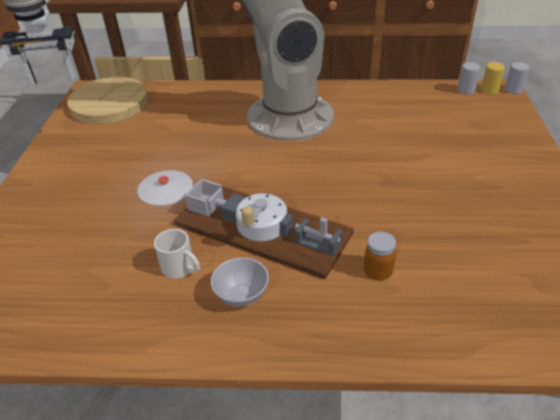

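View pics/top0.png

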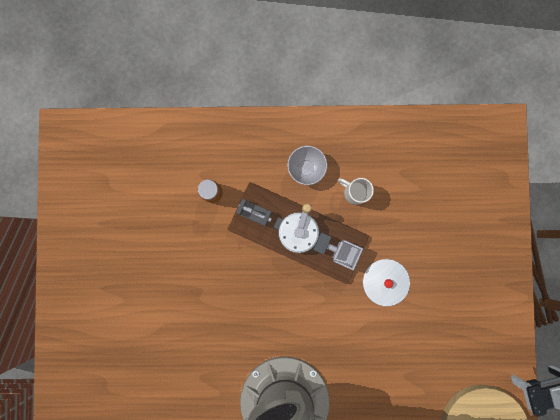

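```bash
cat > h.py <<'E'
import numpy as np,cv2
def ray(c,u,v):
    d=np.linalg.inv(c["K"])@[u,v,1]; E=c["extrinsics"]; return E[:3,3],E[:3,:3]@d
def onz(c,u,v,z):
    o,d=ray(c,u,v); return o+d*(z-o[2])/d[2]
def two(c1,p1,c2,p2):
    o1,d1=ray(c1,*p1);o2,d2=ray(c2,*p2)
    t=np.linalg.lstsq(np.c_[d1,-d2],o2-o1,rcond=None)[0]
    a,b=o1+d1*t[0],o2+d2*t[1]; return (a+b)/2,np.linalg.norm(a-b)
def proj(c,p):
    E=c["extrinsics"]; q=c["K"]@(E[:3,:3].T@(np.asarray(p)-E[:3,3])); return q[:2]/q[2]
def load(n): return dict(np.load(f"pics/{n}.npz"))
E
python3 - <<'E'
from h import *
T,S=load("top0"),load("scene0")
def big(c,mask):
    m=mask.astype(np.uint8)*255
    cs=cv2.findContours(m,cv2.RETR_EXTERNAL,cv2.CHAIN_APPROX_NONE)[0]
    return sorted(cs,key=cv2.contourArea)[::-1]
for n,c,roi in(("top",T,(225,175,380,290)),("scene",S,(165,170,360,275))):
    x0,y0,x1,y1=roi; p=c["pixels"]; hsv=cv2.cvtColor(p,cv2.COLOR_RGB2HSV).astype(int); 
    sel=np.zeros(p.shape[:2],bool); sel[y0:y1,x0:x1]=1
    H,Sa,V=hsv[...,0],hsv[...,1],hsv[...,2]
    for nm,m in(("knob",(H>10)&(H<28)&(Sa>70)&(V>150)),("white",(Sa<40)&(V>185)),("dark",(V<85))):
        k=big(c,m&sel)[:3]
        for q in k:
            if cv2.contourArea(q)>8:
                r=cv2.minAreaRect(q);print(n,nm,cv2.contourArea(q),np.round(r[0],1),np.round(r[1],1),round(r[2],1))
                if nm=="dark" and n=="top":
                    print([np.round(onz(T,*v,.02),3)[:2].tolist() for v in cv2.boxPoints(r)])
t=cv2.resize(T["pixels"][175:290,225:380],None,fx=5,fy=5,interpolation=2)
cv2.imwrite("pics/topc.png",t[:,:,::-1])
s=cv2.resize(S["pixels"][170:275,165:360],None,fx=4,fy=4,interpolation=2)
cv2.imwrite("pics/scenec.png",s[:,:,::-1])
E
```

```text
top knob 2170.0 [303. 193.] [160.  35.] 11.1
top knob 1183.0 [276.5 279.5] [ 19. 103.] 90.0
top knob 1108.5 [254.5 249.5] [37. 59.] 90.0
top white 886.0 [297.3 232.8] [38.1 37.3] 28.6
top white 349.0 [371.  274.5] [29. 16.] 90.0
top white 47.5 [355.9 190.1] [24.  32.6] 87.0
top dark 232.5 [328.2 228.5] [36.4 22. ] 67.2
[[0.588, -0.092], [0.614, -0.157], [0.507, -0.201], [0.481, -0.136]]
top dark 113.5 [271.5 219.6] [16.7 16.7] 20.0
[[0.562, 0.068], [0.612, 0.049], [0.593, -0.001], [0.543, 0.018]]
top dark 54.5 [250.3 204.1] [13.   7.1] 21.8
[[0.625, 0.124], [0.646, 0.116], [0.63, 0.077], [0.609, 0.086]]
scene knob 4205.5 [269.  200.5] [ 61. 180.] 90.0
scene knob 798.5 [247.5 260. ] [ 28. 113.] 90.0
scene knob 206.0 [351. 244.] [20. 16.] 90.0
scene white 643.0 [263.1 208.3] [40.8 35.4] 43.4
scene white 407.0 [175.5 189.3] [18.2 33.2] 53.1
scene white 28.5 [191.5 255.5] [17.   2.8] 45.0
scene dark 1055.5 [254.2 235.8] [159.1  33.6] 19.8
scene dark 741.0 [308.6 237.6] [63.3 23.8] 22.2
scene dark 19.0 [336.  258.5] [ 2.2 15.2] 26.6
```

View pics/topc.png

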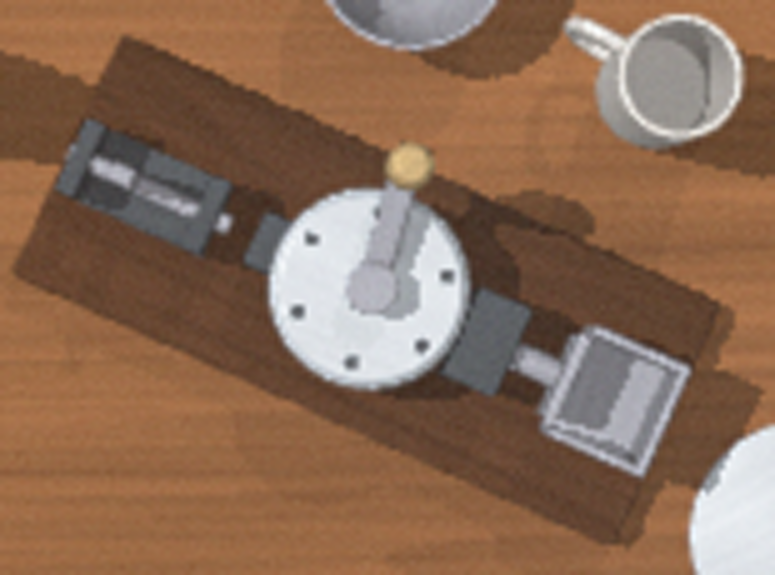

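View pics/scenec.png

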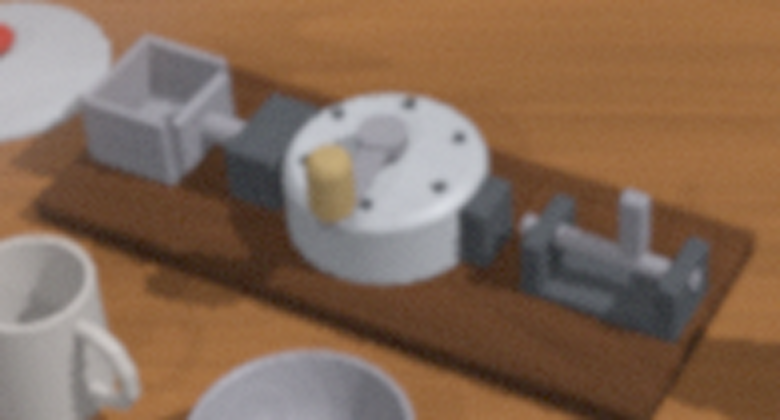

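Run:
```python
from h import *
T,S=load("top0"),load("scene0")
tp=lambda x,y:(x/5+225-.4,y/5+175-.4)
sp=lambda x,y:(x/4+165-.4,y/4+170-.4)
# drum disc by mask, two views
print("drum(top)",onz(T,*tp(369,287),.07),"r",np.linalg.norm(onz(T,*tp(369,287),.07)-onz(T,*tp(268,287),.07)))
print("drum(scene)",onz(S,*sp(388,160),.07))
print("hub",two(T,tp(372,287),S,sp(383,135)))
print("knobtop",two(T,tp(410,165),S,sp(330,156)))
print("griptop",two(T,tp(112,168),S,sp(636,197)))
C=[onz(T,*tp(*q),.02)[:2] for q in((122,37),(14,270),(625,545),(720,305))]
for q in C: print(np.round(q,3))
e=[C[1]-C[0],C[2]-C[1],C[3]-C[2],C[0]-C[3]]
print([(round(np.linalg.norm(v),3),round(np.degrees(np.arctan2(v[1],v[0])),1)) for v in e], np.mean(C,0))
```

```text
drum(top) [ 0.53663408 -0.04896307  0.07      ] r 0.061801028798314166
drum(scene) [ 0.53925293 -0.04576163  0.07      ]
hub (array([ 0.53640781, -0.04888463,  0.08732584]), np.float64(0.001965945022886526))
knobtop (array([ 0.60695252, -0.06961573,  0.13251748]), np.float64(0.0015523214878171796))
griptop (array([0.60874905, 0.10361518, 0.10510262]), np.float64(0.0035499932651084022))
[0.698 0.105]
[0.55  0.174]
[ 0.373 -0.211]
[ 0.524 -0.274]
[(np.float64(0.164), np.float64(154.9)), (np.float64(0.425), np.float64(-114.7)), (np.float64(0.164), np.float64(-22.6)), (np.float64(0.418), np.float64(65.3))] [ 0.53610794 -0.05165734]
```

Emit:
servo_tool --increments '[1,29,-23.5,0,0,0,-0.5,1,57.6,-47.1,0,0,0,-0.91,1,57.6,-47.1,0,0,0,-0.91,1,57.6,-47.1,0,0,0,-0.91,1,57.6,-47.1,0,0,0,-0.91,1,57.6,-47.1,0,0,0,-0.91,1,57.6,-47.1,0,0,0,-0.91,1,57.6,-47.1,0,0,0,-0.91,1,57.6,-47.1,0,0,0,-0.91,1,57.6,-47.1,0,0,0,-0.91,1,57.6,-47.1,0,0,0,-0.91,1,57.6,-47.1,0,0,0,-0.91,1,57.6,-47.1,0,0,0,-0.91,1,57.6,-47.1,0,0,0,-0.91,1,57.6,-47.1,0,0,0,-0.91,1,57.6,-47.1,0,0,0,-0.91,1,57.6,-47.1,0,0,0,-0.91,1,57.6,-47.1,0,0,0,-0.91,1,57.6,-47.1,0,0,0,-0.91,1,57.6,-47.1,0,0,0,-0.91]'

```text
time_s: 1.77
eef_pos: [0.6076, -0.0675, 0.2298]
tool_rot: [[0.418, 0.908, -0.001], [0.908, -0.418, 0.001], [0.001, -0.001, -1.0]]
ft_force: [0.7, -0.2, 0.2]
grip_width: 1.002
```

Emit:
servo_tool --increments '[1,-0.2,0.1,2,0,0,0,1,-0.2,0.1,4,0,0,0,1,-0.2,0.1,6,0,0,0,1,-0.2,0.1,8,0,0,0,1,-0.2,0.1,9.5,0,0,0,1,-0.2,0.1,10.5,0,0,0,1,-0.2,0.1,10.9,0,0,0,1,-0.2,0.1,10.9,0,0,0,1,-0.2,0.1,10.9,0,0,0,1,-0.2,0.1,10.9,0,0,0]'

```text
time_s: 2.6
eef_pos: [0.6076, -0.0723, 0.1225]
tool_rot: [[0.422, 0.907, 0.001], [0.907, -0.422, -0.0], [0.0, 0.001, -1.0]]
ft_force: [-0.1, -0.2, -0.0]
grip_width: 0.998
```

Run:
```python
from h import *
from workcell import sense, read_camera
c=read_camera("scene"); np.savez("pics/scene1.npz",**c)
t=read_camera("top"); np.savez("pics/top1.npz",**t)
s=sense(); print(s["eef_pos"],s["ft_force"],s["time_s"])
g=np.array(s["eef_pos"]); print(proj(c,[g[0],g[1],.132]),proj(t,[g[0],g[1],.132]))
a=cv2.resize(c["pixels"][150:270,180:340],None,fx=5,fy=5,interpolation=2)[:300+280]
cv2.imwrite("pics/s1c.png",a[:,:,::-1])
```

```text
[ 0.6075781  -0.07218213  0.12243046] [ 0.05180547  0.27161432 -0.86353749] 2.7
[245.59435866 208.95243578] [307.1997692  207.42057518]
```

View pics/s1c.png

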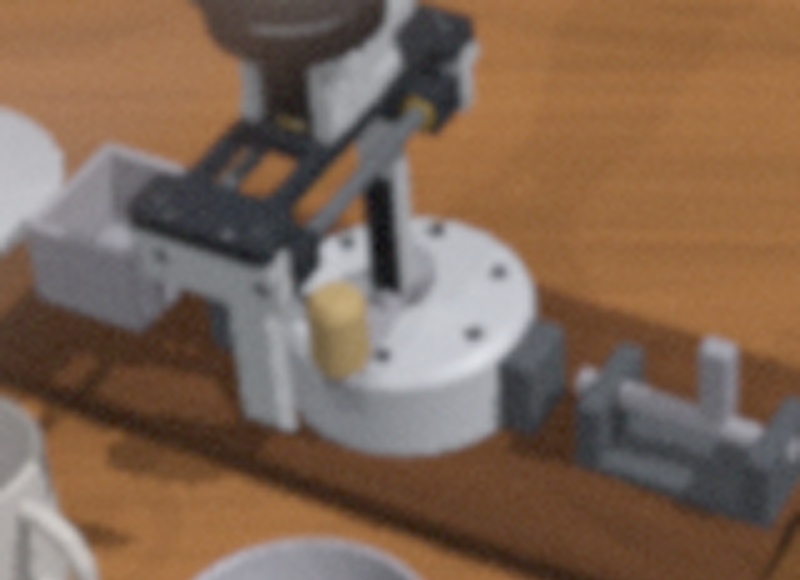

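Emit:
servo_tool --increments '[1,0.2,-0.1,0,0,0,0,1,0.3,-0.1,0,0,0,0,1,0.3,-0.1,0,0,0,0,-1,0.3,-0.1,0,0,0,0,-1,0.3,-0.1,0,0,0,0,-1,0.3,-0.1,0,0,0,0,-1,0.3,-0.1,0,0,0,0,-1,0.3,-0.1,0,0,0,0,-1,0.3,-0.1,0,0,0,0,-1,0.3,-0.1,0,0,0,0,-1,0.3,-0.1,0,0,0,0,-1,0.3,-0.1,0,0,0,0]'

```text
time_s: 3.7
eef_pos: [0.6075, -0.069, 0.1215]
tool_rot: [[0.421, 0.907, -0.0], [0.907, -0.421, 0.0], [0.0, -0.0, -1.0]]
ft_force: [0.1, 0.0, 1.0]
grip_width: 0.397
```

Run:
```python
from workcell import sense
import numpy as np
s=sense(); print(s["eef_pos"],s["ft_force"],s["moment"],s["grip_width"],s["time_s"])
R=np.array(s["tool_rot"]);print("F tool",R.T@s["ft_force"])
```

```text
[ 0.60745855 -0.06899632  0.12149925] [0.09134685 0.00232689 0.96646336] [ 0.00600351 -0.06949523  0.03906371] 0.3967265844986502 3.7
F tool [ 0.04061308  0.08182358 -0.96646602]
```

Emit:
servo_tool --increments '[-1,0,0,0,0,0,0,-1,0,0,0,0,0,0,-1,0,0,0,0,0,0,-1,0,0,0,0,0,0,-1,0,0,0,0,0,0,-1,0,0,0,0,0,0]'

```text
time_s: 4.2
eef_pos: [0.6063, -0.0684, 0.1214]
tool_rot: [[0.421, 0.907, -0.002], [0.907, -0.421, 0.0], [-0.001, -0.002, -1.0]]
ft_force: [-7.6, 2.9, 6.2]
grip_width: 0.294
```

```bash
cat > st.py <<'E'
from workcell import sense
import numpy as np
s=sense(); R=np.array(s["tool_rot"]); p=np.array(s["eef_pos"])
F=R.T@s["ft_force"]; 
A=np.array([.5368,-.0487]); d=p[:2]-A
a=np.radians(-24.8); ex=np.array([np.cos(a),np.sin(a)]); ey=np.array([-ex[1],ex[0]])
X,Y=d@ex,d@ey; th=np.arctan2(-Y,X)
er=np.array([Y,X])/np.hypot(X,Y); et=np.array([-np.cos(th),-np.sin(th)]) # (tool x,tool y)
print("t",s["time_s"],"pos",p.round(4),"Ftool",F.round(1),"grip",round(s["grip_width"]*94,1),"theta",th.round(3),"r mm",(1e3*np.hypot(X,Y)).round(1),"Fr",(F[:2]@er).round(1),"Ft",(F[:2]@et).round(1))
E
python3 st.py
```

```text
t 4.2 pos [ 0.6063 -0.0684  0.1214] Ftool [-0.6 -8.1 -6.2] grip 27.7 theta -0.156 r mm 72.2 Fr -8.1 Ft -0.7
```

```bash
cat > gen.py <<'E'
# gen.py cmdx cmdy cx cy th0 n step [ramp]: rows (cm, tool axes) from the commanded point along the circle r=7.5 about (cx,cy)
import sys,numpy as np,json
x,y,cx,cy,t0,n,st=map(float,sys.argv[1:8]); n=int(n)
s=np.full(n,st)
if len(sys.argv)>8: s[:4]=st*np.array([.2,.4,.6,.8])
t=t0+np.cumsum(s); r=7.5
P=np.c_[cx-r*np.sin(t),cy+r*np.cos(t)]
D=np.round(P-[x,y],2)
print(", ".join(f"-1, {a:g}, {b:g}, 0, 0, 0, 0" for a,b in D)); print("cmd end",np.round(D[-1]+[x,y],2),"th",t[-1].round(3))
E
python3 - <<'E'
import numpy as np
t=-.15; print("centre",7.5*np.sin(t),-7.5*np.cos(t))
E
python3 gen.py 0 .13 -1.12 -7.42 -.15 10 .055 r
```

```text
centre -1.1207859935519942 -7.415783084520317
-1, -0.08, -0.12, 0, 0, 0, 0, -1, -0.24, -0.1, 0, 0, 0, 0, -1, -0.49, -0.08, 0, 0, 0, 0, -1, -0.82, -0.06, 0, 0, 0, 0, -1, -1.23, -0.05, 0, 0, 0, 0, -1, -1.64, -0.07, 0, 0, 0, 0, -1, -2.06, -0.11, 0, 0, 0, 0, -1, -2.46, -0.17, 0, 0, 0, 0, -1, -2.87, -0.26, 0, 0, 0, 0, -1, -3.26, -0.36, 0, 0, 0, 0
cmd end [-3.26 -0.23] th 0.29
```

Emit:
servo_tool --increments '[-1,-0.08,-0.12,0,0,0,0,-1,-0.24,-0.1,0,0,0,0,-1,-0.49,-0.08,0,0,0,0,-1,-0.82,-0.06,0,0,0,0,-1,-1.23,-0.05,0,0,0,0,-1,-1.64,-0.07,0,0,0,0,-1,-2.06,-0.11,0,0,0,0,-1,-2.46,-0.17,0,0,0,0,-1,-2.87,-0.26,0,0,0,0,-1,-3.26,-0.36,0,0,0,0]'

```text
time_s: 5.03
eef_pos: [0.5899, -0.097, 0.1214]
tool_rot: [[0.422, 0.907, -0.001], [0.907, -0.422, 0.001], [0.0, -0.001, -1.0]]
ft_force: [-4.8, 6.2, 4.1]
grip_width: 0.291
```

```bash
python3 st.py; python3 gen.py -3.26 -.23 -1.12 -7.42 .29 10 .055
```

```text
t 5.0333 pos [ 0.5899 -0.097   0.1214] Ftool [ 3.7 -7.  -4.1] grip 27.4 theta 0.306 r mm 71.8 Fr -7.7 Ft -1.4
-1, -0.4, -0.13, 0, 0, 0, 0, -1, -0.78, -0.28, 0, 0, 0, 0, -1, -1.16, -0.45, 0, 0, 0, 0, -1, -1.52, -0.64, 0, 0, 0, 0, -1, -1.88, -0.86, 0, 0, 0, 0, -1, -2.22, -1.09, 0, 0, 0, 0, -1, -2.55, -1.33, 0, 0, 0, 0, -1, -2.86, -1.6, 0, 0, 0, 0, -1, -3.16, -1.88, 0, 0, 0, 0, -1, -3.44, -2.18, 0, 0, 0, 0
cmd end [-6.7  -2.41] th 0.84
```

```bash
python3 gen.py -3.26 -.23 -1.09 -7.57 .29 10 .055
```

```text
-1, -0.37, -0.28, 0, 0, 0, 0, -1, -0.75, -0.43, 0, 0, 0, 0, -1, -1.13, -0.6, 0, 0, 0, 0, -1, -1.49, -0.79, 0, 0, 0, 0, -1, -1.85, -1.01, 0, 0, 0, 0, -1, -2.19, -1.24, 0, 0, 0, 0, -1, -2.52, -1.48, 0, 0, 0, 0, -1, -2.83, -1.75, 0, 0, 0, 0, -1, -3.13, -2.03, 0, 0, 0, 0, -1, -3.41, -2.33, 0, 0, 0, 0
cmd end [-6.67 -2.56] th 0.84
```

Emit:
servo_tool --increments '[-1,-0.38,-0.24,0,0,0,0,-1,-0.75,-0.43,0,0,0,0,-1,-1.13,-0.6,0,0,0,0,-1,-1.49,-0.79,0,0,0,0,-1,-1.85,-1.01,0,0,0,0,-1,-2.19,-1.24,0,0,0,0,-1,-2.52,-1.48,0,0,0,0,-1,-2.83,-1.75,0,0,0,0,-1,-3.13,-2.03,0,0,0,0,-1,-3.41,-2.33,0,0,0,0]'

```text
time_s: 5.87
eef_pos: [0.5546, -0.1183, 0.1215]
tool_rot: [[0.422, 0.907, 0.0], [0.907, -0.422, 0.0], [0.0, 0.0, -1.0]]
ft_force: [1.5, 0.1, -2.8]
grip_width: 0.291
```

```bash
python3 st.py; python3 gen.py -6.67 -2.56 -1.09 -7.57 .84 8 .055
```

```text
t 5.8667 pos [ 0.5546 -0.1183  0.1215] Ftool [0.7 1.3 2.8] grip 27.4 theta 0.888 r mm 71.8 Fr 0.3 Ft -1.5
-1, -0.27, -0.32, 0, 0, 0, 0, -1, -0.52, -0.65, 0, 0, 0, 0, -1, -0.75, -0.99, 0, 0, 0, 0, -1, -0.96, -1.34, 0, 0, 0, 0, -1, -1.15, -1.71, 0, 0, 0, 0, -1, -1.33, -2.08, 0, 0, 0, 0, -1, -1.48, -2.47, 0, 0, 0, 0, -1, -1.61, -2.86, 0, 0, 0, 0
cmd end [-8.28 -5.42] th 1.28
```

Emit:
servo_tool --increments '[-1,-0.27,-0.32,0,0,0,0,-1,-0.52,-0.65,0,0,0,0,-1,-0.75,-0.99,0,0,0,0,-1,-0.96,-1.34,0,0,0,0,-1,-1.15,-1.71,0,0,0,0,-1,-1.33,-2.08,0,0,0,0,-1,-1.48,-2.47,0,0,0,0,-1,-1.61,-2.86,0,0,0,0]'

```text
time_s: 6.53
eef_pos: [0.5219, -0.1203, 0.1215]
tool_rot: [[0.421, 0.907, 0.0], [0.907, -0.421, 0.0], [0.0, -0.0, -1.0]]
ft_force: [2.8, 3.7, -3.5]
grip_width: 0.293
```

```bash
python3 st.py; python3 gen.py -8.28 -5.42 -1.09 -7.57 1.28 8 .055
python3 - <<'E'
import numpy as np
from scipy.optimize import least_squares as L
P=np.array([(0.6063,-.0684),(0.5899,-.097),(.5546,-.1183)])
print(L(lambda c:np.hypot(*(P-c).T)-.075,[.535,-.05]).x)
E
```

```text
t 6.5333 pos [ 0.5219 -0.1203  0.1215] Ftool [4.5 0.9 3.5] grip 27.5 theta 1.343 r mm 73.1 Fr -4.2 Ft -1.9
-1, -0.1, -0.4, 0, 0, 0, 0, -1, -0.19, -0.8, 0, 0, 0, 0, -1, -0.25, -1.21, 0, 0, 0, 0, -1, -0.29, -1.62, 0, 0, 0, 0, -1, -0.31, -2.03, 0, 0, 0, 0, -1, -0.3, -2.44, 0, 0, 0, 0, -1, -0.28, -2.86, 0, 0, 0, 0, -1, -0.23, -3.26, 0, 0, 0, 0
cmd end [-8.51 -8.68] th 1.72
[ 0.53477675 -0.04601359]
```

```bash
sed -i 's/A=np.array.*; d=/A=np.array([.5348,-.0462]); d=/' st.py; python3 st.py; python3 gen.py -8.28 -5.42 -1.0 -7.57 1.28 8 .055
```

```text
t 6.5333 pos [ 0.5219 -0.1203  0.1215] Ftool [4.5 0.9 3.5] grip 27.5 theta 1.31 r mm 75.2 Fr -4.1 Ft -2.1
-1, -0.01, -0.4, 0, 0, 0, 0, -1, -0.1, -0.8, 0, 0, 0, 0, -1, -0.16, -1.21, 0, 0, 0, 0, -1, -0.2, -1.62, 0, 0, 0, 0, -1, -0.22, -2.03, 0, 0, 0, 0, -1, -0.21, -2.44, 0, 0, 0, 0, -1, -0.19, -2.86, 0, 0, 0, 0, -1, -0.14, -3.26, 0, 0, 0, 0
cmd end [-8.42 -8.68] th 1.72
```

Emit:
servo_tool --increments '[-1,-0.05,-0.4,0,0,0,0,-1,-0.1,-0.8,0,0,0,0,-1,-0.16,-1.21,0,0,0,0,-1,-0.2,-1.62,0,0,0,0,-1,-0.22,-2.03,0,0,0,0,-1,-0.21,-2.44,0,0,0,0,-1,-0.19,-2.86,0,0,0,0,-1,-0.14,-3.26,0,0,0,0]'

```text
time_s: 7.2
eef_pos: [0.4918, -0.1079, 0.1215]
tool_rot: [[0.421, 0.907, 0.0], [0.907, -0.421, 0.0], [0.0, 0.0, -1.0]]
ft_force: [3.7, 0.3, -4.4]
grip_width: 0.297
```

```bash
python3 st.py; python3 gen.py -8.42 -8.68 -1.0 -7.57 1.72 8 .055
```

```text
t 7.2 pos [ 0.4918 -0.1079  0.1215] Ftool [1.8 3.2 4.4] grip 27.9 theta 1.747 r mm 75.2 Fr -2.4 Ft -2.8
-1, 0.08, -0.41, 0, 0, 0, 0, -1, 0.17, -0.81, 0, 0, 0, 0, -1, 0.29, -1.21, 0, 0, 0, 0, -1, 0.43, -1.6, 0, 0, 0, 0, -1, 0.58, -1.98, 0, 0, 0, 0, -1, 0.76, -2.35, 0, 0, 0, 0, -1, 0.96, -2.71, 0, 0, 0, 0, -1, 1.18, -3.06, 0, 0, 0, 0
cmd end [ -7.24 -11.74] th 2.16
```

Emit:
servo_tool --increments '[-1,0.08,-0.41,0,0,0,0,-1,0.17,-0.81,0,0,0,0,-1,0.29,-1.21,0,0,0,0,-1,0.43,-1.6,0,0,0,0,-1,0.58,-1.98,0,0,0,0,-1,0.76,-2.35,0,0,0,0,-1,0.96,-2.71,0,0,0,0,-1,1.18,-3.06,0,0,0,0]'

```text
time_s: 7.87
eef_pos: [0.4695, -0.0841, 0.1215]
tool_rot: [[0.421, 0.907, 0.001], [0.907, -0.421, 0.0], [0.001, 0.001, -1.0]]
ft_force: [7.1, 1.6, -8.9]
grip_width: 0.295
```

```bash
python3 st.py; python3 gen.py -7.24 -11.74 -1.0 -7.57 2.16 8 .055
```

```text
t 7.8667 pos [ 0.4695 -0.0841  0.1215] Ftool [4.5 5.8 8.9] grip 27.7 theta 2.183 r mm 75.5 Fr -7.0 Ft -2.2
-1, 0.24, -0.33, 0, 0, 0, 0, -1, 0.5, -0.66, 0, 0, 0, 0, -1, 0.77, -0.97, 0, 0, 0, 0, -1, 1.06, -1.26, 0, 0, 0, 0, -1, 1.37, -1.53, 0, 0, 0, 0, -1, 1.69, -1.79, 0, 0, 0, 0, -1, 2.03, -2.03, 0, 0, 0, 0, -1, 2.37, -2.26, 0, 0, 0, 0
cmd end [ -4.87 -14.  ] th 2.6
```

```bash
python3 gen.py -7.24 -11.74 -0.93 -7.5 2.16 8 .055
```

```text
-1, 0.31, -0.26, 0, 0, 0, 0, -1, 0.57, -0.59, 0, 0, 0, 0, -1, 0.84, -0.9, 0, 0, 0, 0, -1, 1.13, -1.19, 0, 0, 0, 0, -1, 1.44, -1.46, 0, 0, 0, 0, -1, 1.76, -1.72, 0, 0, 0, 0, -1, 2.1, -1.96, 0, 0, 0, 0, -1, 2.44, -2.19, 0, 0, 0, 0
cmd end [ -4.8  -13.93] th 2.6
```

Emit:
servo_tool --increments '[-1,0.28,-0.3,0.01,0,0,0,-1,0.55,-0.61,0.02,0,0,0,-1,0.84,-0.9,0.03,0,0,0,-1,1.13,-1.19,0.04,0,0,0,-1,1.44,-1.46,0.05,0,0,0,-1,1.76,-1.72,0.05,0,0,0,-1,2.1,-1.96,0.05,0,0,0,-1,2.44,-2.19,0.05,0,0,0]'

```text
time_s: 8.53
eef_pos: [0.4597, -0.0531, 0.1214]
tool_rot: [[0.422, 0.907, 0.0], [0.907, -0.422, -0.0], [-0.0, 0.0, -1.0]]
ft_force: [1.1, -2.4, 6.2]
grip_width: 0.296
```

```bash
python3 st.py; python3 gen.py -4.8 -13.93 -0.93 -7.5 2.6 6 .055
```

```text
t 8.5333 pos [ 0.4597 -0.0531  0.1214] Ftool [-1.7  2.  -6.2] grip 27.9 theta 2.617 r mm 75.4 Fr -0.9 Ft -2.5
-1, 0.36, -0.2, 0, 0, 0, 0, -1, 0.73, -0.38, 0, 0, 0, 0, -1, 1.11, -0.54, 0, 0, 0, 0, -1, 1.5, -0.69, 0, 0, 0, 0, -1, 1.89, -0.81, 0, 0, 0, 0, -1, 2.29, -0.9, 0, 0, 0, 0
cmd end [ -2.51 -14.83] th 2.93
```

Emit:
servo_tool --increments '[-1,0.36,-0.2,-0.01,0,0,0,-1,0.73,-0.38,-0.02,0,0,0,-1,1.11,-0.54,-0.02,0,0,0,-1,1.5,-0.69,-0.02,0,0,0,-1,1.89,-0.81,-0.02,0,0,0,-1,2.29,-0.9,-0.02,0,0,0]'

```text
time_s: 9.03
eef_pos: [0.4614, -0.0283, 0.1214]
tool_rot: [[0.421, 0.907, 0.0], [0.907, -0.421, -0.0], [0.0, 0.0, -1.0]]
ft_force: [2.0, -3.3, 5.7]
grip_width: 0.293
```

```bash
python3 st.py; python3 gen.py -2.51 -14.83 -0.93 -7.5 2.93 6 .055
```

```text
t 9.0333 pos [ 0.4614 -0.0283  0.1214] Ftool [-2.1  3.2 -5.7] grip 27.5 theta 2.948 r mm 75.5 Fr -2.7 Ft -2.7
-1, 0.41, -0.08, 0, 0, 0, 0, -1, 0.82, -0.13, 0, 0, 0, 0, -1, 1.23, -0.16, 0, 0, 0, 0, -1, 1.64, -0.17, 0, 0, 0, 0, -1, 2.06, -0.15, 0, 0, 0, 0, -1, 2.47, -0.12, 0, 0, 0, 0
cmd end [ -0.04 -14.95] th 3.26
```

Emit:
servo_tool --increments '[-1,0.41,-0.07,-0.01,0,0,0,-1,0.82,-0.11,-0.02,0,0,0,-1,1.23,-0.13,-0.02,0,0,0,-1,1.64,-0.14,-0.02,0,0,0,-1,2.06,-0.12,-0.02,0,0,0,-1,2.47,-0.09,-0.02,0,0,0]'

```text
time_s: 9.53
eef_pos: [0.4711, -0.0056, 0.1214]
tool_rot: [[0.421, 0.907, 0.0], [0.907, -0.421, -0.0], [-0.0, 0.0, -1.0]]
ft_force: [3.7, -4.2, 2.3]
grip_width: 0.294
```

```bash
python3 st.py; python3 gen.py -.04 -14.92 -0.93 -7.47 3.26 5 .055
```

```text
t 9.5333 pos [ 0.4711 -0.0056  0.1214] Ftool [-2.2  5.1 -2.3] grip 27.7 theta -3.007 r mm 75.6 Fr -5.4 Ft -1.5
-1, 0.4, 0.06, 0, 0, 0, 0, -1, 0.81, 0.14, 0, 0, 0, 0, -1, 1.21, 0.25, 0, 0, 0, 0, -1, 1.6, 0.38, 0, 0, 0, 0, -1, 1.99, 0.52, 0, 0, 0, 0
cmd end [  1.95 -14.4 ] th 3.535
```

Emit:
servo_tool --increments '[-1,0.4,0.08,0,0,0,0,-1,0.81,0.18,0,0,0,0,-1,1.21,0.3,0,0,0,0,-1,1.59,0.43,0,0,0,0,-1,1.98,0.58,0,0,0,0]'

```text
time_s: 9.95
eef_pos: [0.4823, 0.0079, 0.1212]
tool_rot: [[0.423, 0.906, -0.005], [0.906, -0.423, -0.003], [-0.005, -0.003, -1.0]]
ft_force: [-15.0, -14.1, 22.8]
grip_width: 0.292
```

```bash
python3 st.py; python3 gen.py 1.94 -14.34 -0.94 -7.41 3.535 5 .055
```

```text
t 9.95 pos [0.4823 0.0079 0.1212] Ftool [-19.2  -7.7 -22.7] grip 27.5 theta -2.774 r mm 75.4 Fr 0.3 Ft -20.7
-1, 0.37, 0.17, 0, 0, 0, 0, -1, 0.74, 0.36, 0, 0, 0, 0, -1, 1.09, 0.57, 0, 0, 0, 0, -1, 1.44, 0.8, 0, 0, 0, 0, -1, 1.77, 1.04, 0, 0, 0, 0
cmd end [  3.71 -13.3 ] th 3.81
```

Emit:
servo_tool --increments '[-1,0.37,0.17,0,0,0,0,-1,0.74,0.36,-0.01,0,0,0,-1,1.09,0.57,-0.02,0,0,0]'

```text
time_s: 10.2
eef_pos: [0.4915, 0.0155, 0.1212]
tool_rot: [[0.423, 0.906, -0.006], [0.906, -0.423, -0.003], [-0.005, -0.004, -1.0]]
ft_force: [-18.0, -12.5, 21.7]
grip_width: 0.291
```

```bash
python3 st.py; python3 gen.py 3.03 -13.77 -0.94 -7.41 3.7 5 .055
```

```text
t 10.2 pos [0.4915 0.0155 0.1212] Ftool [-19.1 -11.1 -21.5] grip 27.4 theta -2.615 r mm 75.4 Fr 0.0 Ft -22.1
-1, 0.35, 0.23, 0, 0, 0, 0, -1, 0.68, 0.47, 0, 0, 0, 0, -1, 0.99, 0.74, 0, 0, 0, 0, -1, 1.3, 1.02, 0, 0, 0, 0, -1, 1.58, 1.32, 0, 0, 0, 0
cmd end [  4.61 -12.45] th 3.975
```

Emit:
servo_tool --increments '[-1,0.35,0.23,-0.02,0,0,0,-1,0.68,0.47,-0.04,0,0,0,-1,0.99,0.74,-0.06,0,0,0]'

```text
time_s: 10.45
eef_pos: [0.5019, 0.0216, 0.1213]
tool_rot: [[0.422, 0.906, -0.007], [0.906, -0.422, -0.003], [-0.005, -0.005, -1.0]]
ft_force: [-18.1, -10.2, 12.4]
grip_width: 0.293
```

```bash
python3 st.py; python3 gen.py 4.02 -13.03 -0.94 -7.41 3.865 5 .055
```

```text
t 10.45 pos [0.5019 0.0216 0.1213] Ftool [-16.9 -12.1 -12.2] grip 27.5 theta -2.455 r mm 75.4 Fr -1.3 Ft -20.8
-1, 0.31, 0.28, 0, 0, 0, 0, -1, 0.59, 0.58, 0, 0, 0, 0, -1, 0.86, 0.89, 0, 0, 0, 0, -1, 1.11, 1.22, 0, 0, 0, 0, -1, 1.34, 1.56, 0, 0, 0, 0
cmd end [  5.36 -11.47] th 4.14
```

Emit:
servo_tool --increments '[-1,0.31,0.28,-0.01,0,0,0,-1,0.59,0.58,-0.02,0,0,0,-1,0.86,0.89,-0.03,0,0,0]'

```text
time_s: 10.7
eef_pos: [0.5135, 0.0261, 0.1213]
tool_rot: [[0.422, 0.907, -0.007], [0.907, -0.422, -0.002], [-0.005, -0.006, -1.0]]
ft_force: [-15.7, -6.7, 8.7]
grip_width: 0.292
```

```bash
python3 st.py; python3 gen.py 4.88 -12.14 -0.94 -7.41 4.03 5 .055
```

```text
t 10.7 pos [0.5135 0.0261 0.1213] Ftool [-12.7 -11.5  -8.5] grip 27.4 theta -2.291 r mm 75.4 Fr -2.0 Ft -17.0
-1, 0.25, 0.33, 0, 0, 0, 0, -1, 0.48, 0.67, 0, 0, 0, 0, -1, 0.7, 1.02, 0, 0, 0, 0, -1, 0.89, 1.38, 0, 0, 0, 0, -1, 1.07, 1.76, 0, 0, 0, 0
cmd end [  5.95 -10.38] th 4.305
```

Emit:
servo_tool --increments '[-1,0.25,0.33,-0.01,0,0,0,-1,0.48,0.67,-0.01,0,0,0,-1,0.7,1.02,-0.01,0,0,0]'

```text
time_s: 10.95
eef_pos: [0.526, 0.0287, 0.1214]
tool_rot: [[0.422, 0.907, -0.007], [0.907, -0.422, -0.001], [-0.004, -0.005, -1.0]]
ft_force: [-13.6, -4.1, 5.0]
grip_width: 0.292
```

```bash
python3 st.py; python3 gen.py 5.58 -11.12 -0.94 -7.41 4.195 6 .055
```

```text
t 10.95 pos [0.526  0.0287 0.1214] Ftool [ -9.5 -10.6  -4.9] grip 27.4 theta -2.12 r mm 75.4 Fr -2.5 Ft -14.0
-1, 0.19, 0.36, 0, 0, 0, 0, -1, 0.37, 0.74, 0, 0, 0, 0, -1, 0.52, 1.12, 0, 0, 0, 0, -1, 0.65, 1.51, 0, 0, 0, 0, -1, 0.76, 1.91, 0, 0, 0, 0, -1, 0.85, 2.31, 0, 0, 0, 0
cmd end [ 6.43 -8.81] th 4.525
```

Emit:
servo_tool --increments '[-1,0.19,0.36,0,0,0,0,-1,0.37,0.74,0,0,0,0,-1,0.52,1.12,0,0,0,0]'

```text
time_s: 11.2
eef_pos: [0.5389, 0.029, 0.1214]
tool_rot: [[0.421, 0.907, -0.006], [0.907, -0.421, -0.001], [-0.003, -0.005, -1.0]]
ft_force: [-9.1, -2.1, 1.9]
grip_width: 0.289
```

```bash
python3 st.py; python3 gen.py 6.1 -10.0 -0.94 -7.41 4.36 6 .055
```

```text
t 11.2 pos [0.5389 0.029  0.1214] Ftool [-5.8 -7.4 -1.9] grip 27.1 theta -1.949 r mm 75.3 Fr -2.6 Ft -9.0
-1, 0.13, 0.39, 0, 0, 0, 0, -1, 0.24, 0.79, 0, 0, 0, 0, -1, 0.33, 1.19, 0, 0, 0, 0, -1, 0.39, 1.6, 0, 0, 0, 0, -1, 0.44, 2.01, 0, 0, 0, 0, -1, 0.46, 2.42, 0, 0, 0, 0
cmd end [ 6.56 -7.58] th 4.69
```

Emit:
servo_tool --increments '[-1,0.13,0.39,0,0,0,0,-1,0.24,0.79,0,0,0,0,-1,0.33,1.19,0,0,0,0]'

```text
time_s: 11.45
eef_pos: [0.5516, 0.0272, 0.1214]
tool_rot: [[0.421, 0.907, -0.005], [0.907, -0.421, -0.0], [-0.002, -0.004, -1.0]]
ft_force: [-4.4, -3.7, -0.2]
grip_width: 0.29
```

```bash
python3 st.py; python3 gen.py 6.43 -8.81 -0.94 -7.41 4.525 6 .055
```

```text
t 11.45 pos [0.5516 0.0272 0.1214] Ftool [-5.2 -2.4  0.2] grip 27.2 theta -1.779 r mm 75.2 Fr -4.6 Ft -3.5
-1, 0.06, 0.41, 0, 0, 0, 0, -1, 0.11, 0.82, 0, 0, 0, 0, -1, 0.13, 1.23, 0, 0, 0, 0, -1, 0.13, 1.64, 0, 0, 0, 0, -1, 0.1, 2.06, 0, 0, 0, 0, -1, 0.05, 2.47, 0, 0, 0, 0
cmd end [ 6.48 -6.34] th 4.855
```

Emit:
servo_tool --increments '[-1,0.04,0.41,0,0,0,0,-1,0.07,0.82,0,0,0,0,-1,0.07,1.23,0,0,0,0]'

```text
time_s: 11.7
eef_pos: [0.5642, 0.0228, 0.1217]
tool_rot: [[0.421, 0.907, -0.002], [0.907, -0.421, 0.0], [-0.001, -0.002, -1.0]]
ft_force: [-3.6, 1.2, -11.9]
grip_width: 0.296
```

```bash
python3 st.py; python3 gen.py 6.5 -7.58 -1.0 -7.41 4.69 6 .055
```

```text
t 11.7 pos [0.5642 0.0228 0.1217] Ftool [-0.4 -3.7 11.9] grip 27.8 theta -1.601 r mm 75.0 Fr -0.3 Ft -3.7
-1, -0, 0.41, 0, 0, 0, 0, -1, -0.03, 0.83, 0, 0, 0, 0, -1, -0.08, 1.24, 0, 0, 0, 0, -1, -0.15, 1.64, 0, 0, 0, 0, -1, -0.24, 2.04, 0, 0, 0, 0, -1, -0.35, 2.44, 0, 0, 0, 0
cmd end [ 6.15 -5.14] th 5.02
```

```bash
python3 gen.py 6.5 -7.58 -1.0 -7.43 4.69 12 .055
```

```text
-1, -0, 0.39, 0, 0, 0, 0, -1, -0.03, 0.81, 0, 0, 0, 0, -1, -0.08, 1.22, 0, 0, 0, 0, -1, -0.15, 1.62, 0, 0, 0, 0, -1, -0.24, 2.02, 0, 0, 0, 0, -1, -0.35, 2.42, 0, 0, 0, 0, -1, -0.49, 2.81, 0, 0, 0, 0, -1, -0.64, 3.19, 0, 0, 0, 0, -1, -0.82, 3.56, 0, 0, 0, 0, -1, -1.02, 3.93, 0, 0, 0, 0, -1, -1.24, 4.28, 0, 0, 0, 0, -1, -1.47, 4.61, 0, 0, 0, 0
cmd end [ 5.03 -2.97] th 5.35
```

Emit:
servo_tool --increments '[-1,0,0.4,0.01,0,0,0,-1,-0.03,0.81,0.02,0,0,0,-1,-0.08,1.22,0.03,0,0,0,-1,-0.15,1.62,0.04,0,0,0,-1,-0.24,2.02,0.04,0,0,0,-1,-0.35,2.42,0.04,0,0,0,-1,-0.49,2.81,0.04,0,0,0,-1,-0.64,3.19,0.04,0,0,0,-1,-0.82,3.56,0.04,0,0,0,-1,-1.02,3.93,0.04,0,0,0,-1,-1.24,4.28,0.04,0,0,0,-1,-1.47,4.61,0.04,0,0,0]'

```text
time_s: 12.7
eef_pos: [0.6005, -0.0107, 0.1218]
tool_rot: [[0.421, 0.907, -0.001], [0.907, -0.421, 0.0], [-0.0, -0.001, -1.0]]
ft_force: [-0.2, 2.5, -25.2]
grip_width: 0.295
```

```bash
python3 st.py; python3 gen.py 5.03 -2.97 -1.0 -7.47 5.35 12 .055
```

```text
t 12.7 pos [ 0.6005 -0.0107  0.1218] Ftool [ 2.2 -1.2 25.2] grip 27.7 theta -0.929 r mm 74.7 Fr 1.0 Ft -2.2
-1, -0.26, 0.29, 0, 0, 0, 0, -1, -0.53, 0.6, 0, 0, 0, 0, -1, -0.82, 0.89, 0, 0, 0, 0, -1, -1.12, 1.17, 0, 0, 0, 0, -1, -1.44, 1.43, 0, 0, 0, 0, -1, -1.78, 1.68, 0, 0, 0, 0, -1, -2.12, 1.9, 0, 0, 0, 0, -1, -2.48, 2.11, 0, 0, 0, 0, -1, -2.85, 2.29, 0, 0, 0, 0, -1, -3.23, 2.46, 0, 0, 0, 0, -1, -3.61, 2.6, 0, 0, 0, 0, -1, -4.01, 2.72, 0, 0, 0, 0
cmd end [ 1.02 -0.25] th 6.01
```

Emit:
servo_tool --increments '[-1,-0.26,0.31,0.02,0,0,0,-1,-0.53,0.6,0.04,0,0,0,-1,-0.82,0.89,0.06,0,0,0,-1,-1.12,1.17,0.08,0,0,0,-1,-1.44,1.43,0.08,0,0,0,-1,-1.78,1.68,0.08,0,0,0,-1,-2.12,1.9,0.08,0,0,0,-1,-2.48,2.11,0.08,0,0,0,-1,-2.85,2.29,0.08,0,0,0,-1,-3.23,2.46,0.08,0,0,0]'

```text
time_s: 13.53
eef_pos: [0.6094, -0.0503, 0.1216]
tool_rot: [[0.421, 0.907, 0.0], [0.907, -0.421, 0.0], [0.0, 0.0, -1.0]]
ft_force: [-4.6, 2.6, -11.6]
grip_width: 0.292
```

```bash
python3 st.py; python3 gen.py 1.8 -0.51 -1.0 -7.49 5.9 10 .055
```

```text
t 13.5333 pos [ 0.6094 -0.0503  0.1216] Ftool [ 0.4 -5.2 11.6] grip 27.5 theta -0.379 r mm 74.7 Fr -4.7 Ft -2.3
-1, -0.38, 0.12, 0, 0, 0, 0, -1, -0.78, 0.24, 0, 0, 0, 0, -1, -1.18, 0.34, 0, 0, 0, 0, -1, -1.58, 0.42, 0, 0, 0, 0, -1, -1.99, 0.48, 0, 0, 0, 0, -1, -2.4, 0.51, 0, 0, 0, 0, -1, -2.81, 0.52, 0, 0, 0, 0, -1, -3.23, 0.51, 0, 0, 0, 0, -1, -3.64, 0.47, 0, 0, 0, 0, -1, -4.05, 0.42, 0, 0, 0, 0
cmd end [-2.25 -0.09] th 6.45
```

Emit:
servo_tool --increments '[-1,-0.38,0.1,0.01,0,0,0,-1,-0.78,0.18,0.02,0,0,0,-1,-1.18,0.26,0.03,0,0,0,-1,-1.58,0.34,0.04,0,0,0,-1,-1.99,0.4,0.04,0,0,0,-1,-2.4,0.43,0.04,0,0,0,-1,-2.81,0.44,0.04,0,0,0,-1,-3.23,0.43,0.04,0,0,0,-1,-3.64,0.39,0.04,0,0,0,-1,-4.05,0.34,0.04,0,0,0]'

```text
time_s: 14.37
eef_pos: [0.5959, -0.0888, 0.1216]
tool_rot: [[0.422, 0.907, 0.002], [0.907, -0.422, -0.0], [0.0, 0.002, -1.0]]
ft_force: [4.8, -0.2, -5.5]
grip_width: 0.298
```

```bash
python3 st.py; python3 gen.py -2.25 -.17 -1.0 -7.57 6.45 12 .055
```

```text
t 14.3667 pos [ 0.5959 -0.0888  0.1216] Ftool [1.8 4.4 5.5] grip 28.0 theta 0.176 r mm 74.5 Fr 4.0 Ft -2.6
-1, -0.4, -0.08, 0, 0, 0, 0, -1, -0.8, -0.19, 0, 0, 0, 0, -1, -1.19, -0.31, 0, 0, 0, 0, -1, -1.58, -0.45, 0, 0, 0, 0, -1, -1.96, -0.62, 0, 0, 0, 0, -1, -2.32, -0.81, 0, 0, 0, 0, -1, -2.68, -1.01, 0, 0, 0, 0, -1, -3.03, -1.24, 0, 0, 0, 0, -1, -3.36, -1.48, 0, 0, 0, 0, -1, -3.68, -1.75, 0, 0, 0, 0, -1, -3.98, -2.03, 0, 0, 0, 0, -1, -4.27, -2.32, 0, 0, 0, 0
cmd end [-6.52 -2.49] th 7.11
```

Emit:
servo_tool --increments '[-1,-0.4,-0.06,0.01,0,0,0,-1,-0.8,-0.15,0.02,0,0,0,-1,-1.19,-0.27,0.02,0,0,0,-1,-1.58,-0.41,0.02,0,0,0,-1,-1.96,-0.58,0.02,0,0,0,-1,-2.32,-0.77,0.02,0,0,0,-1,-2.68,-0.97,0.02,0,0,0,-1,-3.03,-1.2,0.02,0,0,0,-1,-3.36,-1.44,0.02,0,0,0,-1,-3.68,-1.71,0.02,0,0,0,-1,-3.98,-1.99,0.02,0,0,0,-1,-4.27,-2.28,0.02,0,0,0]'

```text
time_s: 15.37
eef_pos: [0.5567, -0.1177, 0.1214]
tool_rot: [[0.422, 0.907, 0.001], [0.907, -0.422, -0.0], [0.0, 0.001, -1.0]]
ft_force: [3.6, -0.6, 7.5]
grip_width: 0.295
```

```bash
python3 st.py; python3 gen.py -6.52 -2.45 -1.0 -7.53 7.11 12 .055
```

```text
t 15.3667 pos [ 0.5567 -0.1177  0.1214] Ftool [ 0.9  3.5 -7.5] grip 27.7 theta 0.841 r mm 74.8 Fr 1.6 Ft -3.2
-1, -0.27, -0.31, 0, 0, 0, 0, -1, -0.52, -0.64, 0, 0, 0, 0, -1, -0.76, -0.98, 0, 0, 0, 0, -1, -0.97, -1.33, 0, 0, 0, 0, -1, -1.17, -1.69, 0, 0, 0, 0, -1, -1.35, -2.06, 0, 0, 0, 0, -1, -1.5, -2.45, 0, 0, 0, 0, -1, -1.64, -2.84, 0, 0, 0, 0, -1, -1.75, -3.23, 0, 0, 0, 0, -1, -1.84, -3.63, 0, 0, 0, 0, -1, -1.91, -4.04, 0, 0, 0, 0, -1, -1.95, -4.45, 0, 0, 0, 0
cmd end [-8.47 -6.9 ] th 7.77
```

Emit:
servo_tool --increments '[-1,-0.27,-0.31,-0.01,0,0,0,-1,-0.52,-0.64,-0.02,0,0,0,-1,-0.76,-0.98,-0.02,0,0,0,-1,-0.97,-1.33,-0.02,0,0,0,-1,-1.17,-1.69,-0.02,0,0,0,-1,-1.35,-2.06,-0.02,0,0,0,-1,-1.5,-2.45,-0.02,0,0,0,-1,-1.64,-2.84,-0.02,0,0,0,-1,-1.75,-3.23,-0.02,0,0,0,-1,-1.84,-3.63,-0.02,0,0,0,-1,-1.91,-4.04,-0.02,0,0,0,-1,-1.95,-4.45,-0.02,0,0,0]'

```text
time_s: 16.37
eef_pos: [0.5078, -0.1163, 0.1214]
tool_rot: [[0.422, 0.907, 0.001], [0.907, -0.422, -0.0], [0.0, 0.001, -1.0]]
ft_force: [2.1, -1.7, 7.9]
grip_width: 0.292
```

```bash
python3 st.py; python3 gen.py -8.47 -6.90 -0.98 -7.53 7.77 12 .055
```

```text
t 16.3667 pos [ 0.5078 -0.1163  0.1214] Ftool [-0.6  2.6 -7.9] grip 27.5 theta 1.505 r mm 75.1 Fr 0.8 Ft -2.6
-1, -0.01, -0.41, 0, 0, 0, 0, -1, -0.01, -0.83, 0, 0, 0, 0, -1, 0.01, -1.24, 0, 0, 0, 0, -1, 0.06, -1.65, 0, 0, 0, 0, -1, 0.13, -2.05, 0, 0, 0, 0, -1, 0.22, -2.46, 0, 0, 0, 0, -1, 0.33, -2.85, 0, 0, 0, 0, -1, 0.46, -3.24, 0, 0, 0, 0, -1, 0.61, -3.63, 0, 0, 0, 0, -1, 0.79, -4, 0, 0, 0, 0, -1, 0.99, -4.36, 0, 0, 0, 0, -1, 1.2, -4.72, 0, 0, 0, 0
cmd end [ -7.27 -11.62] th 8.43
```

Emit:
servo_tool --increments '[-1,-0.01,-0.41,-0.01,0,0,0,-1,-0.01,-0.83,-0.02,0,0,0,-1,0.01,-1.24,-0.02,0,0,0,-1,0.06,-1.65,-0.02,0,0,0,-1,0.13,-2.05,-0.02,0,0,0,-1,0.22,-2.46,-0.02,0,0,0,-1,0.34,-2.85,-0.02,0,0,0,-1,0.48,-3.24,-0.02,0,0,0,-1,0.64,-3.62,-0.02,0,0,0,-1,0.82,-3.98,-0.02,0,0,0,-1,1.03,-4.33,-0.02,0,0,0,-1,1.25,-4.69,-0.02,0,0,0]'

```text
time_s: 17.37
eef_pos: [0.4704, -0.0851, 0.1214]
tool_rot: [[0.422, 0.907, -0.0], [0.907, -0.422, -0.0], [-0.0, 0.0, -1.0]]
ft_force: [1.2, -0.8, 7.2]
grip_width: 0.291
```

```bash
python3 st.py; python3 gen.py -7.22 -11.59 -0.93 -7.5 8.43 12 .055
```

```text
t 17.3667 pos [ 0.4704 -0.0851  0.1214] Ftool [-0.2  1.4 -7.2] grip 27.3 theta 2.165 r mm 75.3 Fr -0.6 Ft -1.3
-1, 0.23, -0.33, 0, 0, 0, 0, -1, 0.49, -0.66, 0, 0, 0, 0, -1, 0.76, -0.97, 0, 0, 0, 0, -1, 1.04, -1.27, 0, 0, 0, 0, -1, 1.35, -1.55, 0, 0, 0, 0, -1, 1.66, -1.81, 0, 0, 0, 0, -1, 1.99, -2.06, 0, 0, 0, 0, -1, 2.34, -2.29, 0, 0, 0, 0, -1, 2.7, -2.49, 0, 0, 0, 0, -1, 3.06, -2.68, 0, 0, 0, 0, -1, 3.44, -2.85, 0, 0, 0, 0, -1, 3.83, -2.99, 0, 0, 0, 0
cmd end [ -3.39 -14.58] th 9.09
```

Emit:
servo_tool --increments '[-1,0.23,-0.33,-0.01,0,0,0,-1,0.49,-0.66,-0.02,0,0,0,-1,0.76,-0.97,-0.02,0,0,0,-1,1.04,-1.27,-0.02,0,0,0,-1,1.35,-1.55,-0.02,0,0,0,-1,1.66,-1.81,-0.02,0,0,0,-1,1.99,-2.05,-0.02,0,0,0,-1,2.34,-2.28,-0.02,0,0,0,-1,2.7,-2.48,-0.02,0,0,0,-1,3.06,-2.66,-0.02,0,0,0,-1,3.44,-2.82,-0.02,0,0,0,-1,3.83,-2.95,-0.02,0,0,0]'

```text
time_s: 18.37
eef_pos: [0.4599, -0.0375, 0.1214]
tool_rot: [[0.421, 0.907, -0.0], [0.907, -0.421, -0.0], [-0.0, -0.0, -1.0]]
ft_force: [-0.7, -1.7, 6.2]
grip_width: 0.292
```

```bash
python3 st.py; python3 gen.py -3.39 -14.54 -0.93 -7.44 9.09 7 .055
```

```text
t 18.3667 pos [ 0.4599 -0.0375  0.1214] Ftool [-1.9  0.1 -6.2] grip 27.4 theta 2.825 r mm 75.4 Fr 0.5 Ft -1.8
-1, 0.39, -0.11, 0, 0, 0, 0, -1, 0.79, -0.21, 0, 0, 0, 0, -1, 1.19, -0.29, 0, 0, 0, 0, -1, 1.6, -0.35, 0, 0, 0, 0, -1, 2.01, -0.39, 0, 0, 0, 0, -1, 2.42, -0.4, 0, 0, 0, 0, -1, 2.84, -0.39, 0, 0, 0, 0
cmd end [ -0.55 -14.93] th 9.475
```

Emit:
servo_tool --increments '[-1,0.39,-0.12,-0.01,0,0,0,-1,0.79,-0.22,-0.02,0,0,0,-1,1.19,-0.3,-0.02,0,0,0,-1,1.6,-0.36,-0.02,0,0,0,-1,2.01,-0.39,-0.02,0,0,0,-1,2.42,-0.4,-0.02,0,0,0,-1,2.84,-0.39,-0.02,0,0,0]'

```text
time_s: 18.95
eef_pos: [0.4685, -0.0101, 0.1214]
tool_rot: [[0.422, 0.907, -0.001], [0.907, -0.422, 0.0], [-0.0, -0.0, -1.0]]
ft_force: [1.0, -2.8, -1.0]
grip_width: 0.295
```

```bash
python3 st.py; python3 gen.py -.55 -14.93 -0.93 -7.43 9.475 6 .055
```

```text
t 18.95 pos [ 0.4685 -0.0101  0.1214] Ftool [-2.1  2.1  1. ] grip 27.7 theta -3.076 r mm 75.5 Fr -2.2 Ft -2.0
-1, 0.41, 0.04, 0, 0, 0, 0, -1, 0.82, 0.1, 0, 0, 0, 0, -1, 1.22, 0.17, 0, 0, 0, 0, -1, 1.62, 0.27, 0, 0, 0, 0, -1, 2.02, 0.39, 0, 0, 0, 0, -1, 2.4, 0.54, 0, 0, 0, 0
cmd end [  1.85 -14.39] th 9.805
```

Emit:
servo_tool --increments '[-1,0.41,0.04,0,0,0,0,-1,0.82,0.1,0,0,0,0,-1,1.22,0.18,0,0,0,0]'

```text
time_s: 19.2
eef_pos: [0.4744, -0.001, 0.1213]
tool_rot: [[0.422, 0.907, -0.003], [0.907, -0.422, -0.002], [-0.003, -0.002, -1.0]]
ft_force: [-11.6, -16.7, 12.9]
grip_width: 0.292
```

```bash
python3 st.py; python3 gen.py .67 -14.75 -0.93 -7.42 9.64 6 .055
```

```text
t 19.2 pos [ 0.4744 -0.001   0.1213] Ftool [-20.   -3.5 -12.8] grip 27.5 theta -2.932 r mm 75.4 Fr -0.8 Ft -20.3
-1, 0.4, 0.1, 0, 0, 0, 0, -1, 0.8, 0.22, 0, 0, 0, 0, -1, 1.18, 0.37, 0, 0, 0, 0, -1, 1.56, 0.53, 0, 0, 0, 0, -1, 1.93, 0.71, 0, 0, 0, 0, -1, 2.29, 0.92, 0, 0, 0, 0
cmd end [  2.96 -13.83] th 9.97
```

```bash
cat > cam.py <<'E'
import sys
from h import *
from workcell import read_camera
for n in("scene","top"):
    c=read_camera(n); np.savez(f"pics/{n}_{sys.argv[1]}.npz",**c)
E
python3 cam.py a
python3 - <<'E'
from h import *
S,T,S0,T0=load("scene_a"),load("top_a"),load("scene0"),load("top0")
f=lambda c,y,x:cv2.resize(c["pixels"][y:y+70,x:x+95],None,fx=4,fy=4,interpolation=2)
im=np.vstack([np.hstack([f(S0,165,175),f(S,165,175)]),np.hstack([f(T0,215,295),f(T,215,295)])])
cv2.imwrite("pics/a.png",im[:,:,::-1])
E
```

```text
(no output)
```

View pics/a.png

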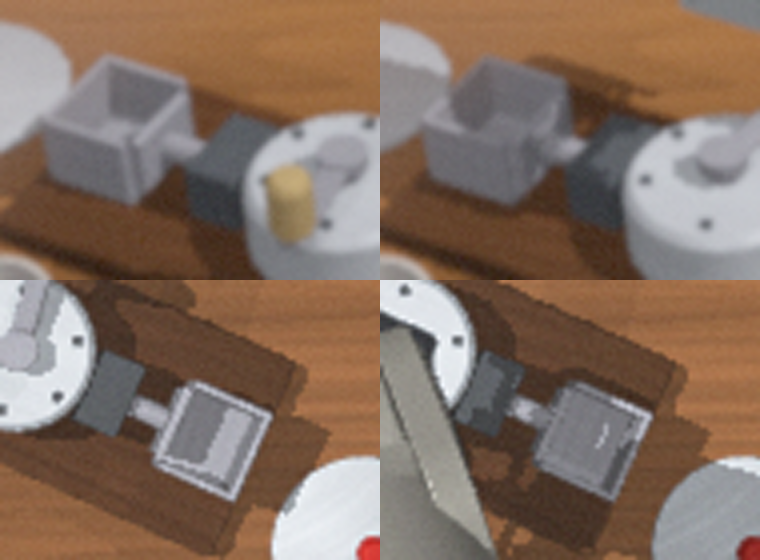

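Emit:
servo_tool --increments '[-1,0.4,0.1,-0.01,0,0,0,-1,0.8,0.22,-0.02,0,0,0,-1,1.18,0.37,-0.03,0,0,0,-1,1.56,0.53,-0.04,0,0,0,-1,1.93,0.71,-0.05,0,0,0]'

```text
time_s: 19.72
eef_pos: [0.4873, 0.0123, 0.1213]
tool_rot: [[0.423, 0.906, -0.006], [0.906, -0.423, -0.003], [-0.005, -0.004, -1.0]]
ft_force: [-16.3, -14.3, 9.7]
grip_width: 0.296
```

```bash
python3 st.py; python3 cam.py b
cat > edge.py <<'E'
import sys
from h import *
a=np.radians(-24.7); ex=np.array([np.cos(a),np.sin(a)]); ey=np.array([-ex[1],ex[0]]); A=np.array([.5355,-.0475])
def prof(c,xo):
    d=np.arange(.110,.150,.0005)
    uv=np.array([proj(c,[*(A+ex*xo-ey*k),.067]) for k in d],np.float32)
    g=cv2.cvtColor(c["pixels"],cv2.COLOR_RGB2GRAY).astype(np.float32); b=c["pixels"][...,2].astype(np.float32)
    return d,cv2.remap(b,uv[:,0].reshape(1,-1),uv[:,1].reshape(1,-1),cv2.INTER_LINEAR)[0]
for n in("top","scene"):
  for nm in sys.argv[1:]:
    c=load(n+("" if nm=="0" else "_")+nm); out=[]
    P=[]
    for lo,hi in((-.026,-.012),(.012,.026)):
        p=np.mean([prof(c,x)[1] for x in np.arange(lo,hi,.002)],0); d=prof(c,0)[0]
        g=np.gradient(cv2.GaussianBlur(p.reshape(1,-1),(0,0),3)[0]); w=slice(15,55); k=15+np.argmax(g[w]); s=slice(k-8,k+9); q=np.clip(g[s],0,None)
        out.append(round(1e3*(q@d[s])/q.sum(),2)); P.append(p[::6].astype(int).tolist())
    print(n,nm,out,P if "-v" in sys.argv or nm in"0b" else "")
E
python3 edge.py 0 a b; python3 gen.py 2.6 -14.04 -0.93 -7.42 9.915 6 .055
```

```text
t 19.7167 pos [0.4873 0.0123 0.1213] Ftool [-19.9  -8.7  -9.6] grip 27.9 theta -2.685 r mm 75.4 Fr -0.9 Ft -21.7
top 0 [np.float64(126.24), np.float64(125.81)] [[41, 42, 39, 41, 47, 82, 128, 166, 187, 159, 140, 141, 140, 140], [40, 40, 42, 38, 46, 85, 132, 169, 190, 160, 126, 123, 125, 123]]
top a [np.float64(130.43), np.float64(130.46)] 
top b [np.float64(133.35), np.float64(127.68)] [[42, 42, 40, 42, 38, 41, 59, 83, 106, 133, 127, 126, 132, 131], [41, 39, 40, 39, 40, 43, 69, 86, 100, 129, 132, 125, 127, 125]]
scene 0 [np.float64(124.99), np.float64(129.65)] [[43, 42, 48, 57, 79, 106, 133, 155, 160, 146, 123, 111, 109, 108], [150, 150, 149, 148, 144, 140, 146, 158, 165, 156, 144, 146, 154, 160]]
scene a [np.float64(126.51), np.float64(132.7)] 
scene b [np.float64(124.11), np.float64(135.71)] [[30, 32, 33, 39, 51, 68, 85, 95, 108, 118, 118, 113, 111, 110], [150, 147, 134, 122, 117, 118, 114, 105, 109, 119, 123, 122, 121, 122]]
-1, 0.36, 0.21, 0, 0, 0, 0, -1, 0.71, 0.43, 0, 0, 0, 0, -1, 1.04, 0.67, 0, 0, 0, 0, -1, 1.36, 0.93, 0, 0, 0, 0, -1, 1.67, 1.21, 0, 0, 0, 0, -1, 1.95, 1.5, 0, 0, 0, 0
cmd end [  4.55 -12.54] th 10.245
```

Emit:
servo_tool --increments '[-1,0.36,0.21,-0.01,0,0,0,-1,0.71,0.43,-0.02,0,0,0,-1,1.04,0.67,-0.02,0,0,0,-1,1.36,0.93,-0.02,0,0,0]'

```text
time_s: 20.15
eef_pos: [0.5011, 0.0212, 0.1213]
tool_rot: [[0.422, 0.906, -0.007], [0.906, -0.422, -0.003], [-0.005, -0.005, -1.0]]
ft_force: [-18.0, -10.3, 8.7]
grip_width: 0.291
```

```bash
python3 st.py; python3 cam.py c
cat > edge2.py <<'E'
import sys
sys.argv,names=sys.argv[:1],sys.argv[1:]
from edge import *
for nm in names:
    c=load("top"+("" if nm=="0" else "_")+nm); r=[]
    for lo,hi in((-.026,-.012),(.012,.026)):
        p=np.mean([prof(c,x)[1] for x in np.arange(lo,hi,.002)],0); d=prof(c,0)[0]
        b=p[:14].mean(); k=np.argmax(p>b+18); r.append(round(1e3*np.interp(b+18,p[k-1:k+1],d[k-1:k+1]),2)); print(nm,p[20:60:4].astype(int))
    print(nm,"dark edge mm",r)
E
python3 edge2.py 0 a b c; python3 gen.py 3.96 -13.11 -0.93 -7.42 10.135 6 .04
```

```text
t 20.15 pos [0.5011 0.0212 0.1213] Ftool [-17.  -12.   -8.5] grip 27.4 theta -2.467 r mm 75.4 Fr -1.2 Ft -20.8
0 [ 41  47  67 100 128 151 180 187 172 148]
0 [ 40  46  67 104 132 155 182 190 174 144]
0 dark edge mm [np.float64(123.34), np.float64(123.41)]
a [ 40  41  48  64  80  93 118 133 132 127]
a [ 39  42  51  68  83  96 115 129 130 125]
a dark edge mm [np.float64(125.27), np.float64(124.81)]
b [ 40  38  39  45  59  76  89 106 128 133]
b [ 39  40  41  48  69  84  87 100 121 133]
b dark edge mm [np.float64(128.08), np.float64(127.05)]
c [ 40  39  38  41  48  65  82  93 113 132]
c [ 39  38  38  41  51  75  97 121 154 170]
c dark edge mm [np.float64(129.18), np.float64(128.64)]
-1, 0.22, 0.2, 0, 0, 0, 0, -1, 0.44, 0.41, 0, 0, 0, 0, -1, 0.65, 0.63, 0, 0, 0, 0, -1, 0.84, 0.86, 0, 0, 0, 0, -1, 1.03, 1.09, 0, 0, 0, 0, -1, 1.21, 1.33, 0, 0, 0, 0
cmd end [  5.17 -11.78] th 10.375
```

Emit:
servo_tool --increments '[-1,0.22,0.2,0,0,0,0,-1,0.44,0.41,0,0,0,0,-1,0.6,0.58,0,0,0,0,-1,0.6,0.58,0,0,0,0,-1,0.6,0.58,0,0,0,0]'

```text
time_s: 20.67
eef_pos: [0.5097, 0.0249, 0.1214]
tool_rot: [[0.422, 0.907, -0.005], [0.907, -0.422, -0.002], [-0.004, -0.004, -1.0]]
ft_force: [-11.4, -7.3, 2.4]
grip_width: 0.292
```

```bash
python3 st.py; python3 cam.py d; python3 edge2.py c d; python3 st.py;  python3 gen.py 4.56 -12.53 -0.93 -7.42 10.245 6 .03
```

```text
t 20.6667 pos [0.5097 0.0249 0.1214] Ftool [-11.4  -7.3  -2.3] grip 27.4 theta -2.343 r mm 75.4 Fr -3.1 Ft -13.2
c [ 40  39  38  41  48  65  82  93 113 132]
c [ 39  38  38  41  51  75  97 121 154 170]
c dark edge mm [np.float64(129.18), np.float64(128.64)]
d [ 37  38  39  38  47  65  81  90 110 130]
d [ 37  38  40  41  48  64  82  95 111 129]
d dark edge mm [np.float64(129.08), np.float64(129.24)]
t 20.7667 pos [0.5096 0.0249 0.1214] Ftool [-10.8  -7.2  -3.2] grip 27.3 theta -2.344 r mm 75.4 Fr -2.7 Ft -12.7
-1, 0.15, 0.16, 0, 0, 0, 0, -1, 0.29, 0.33, 0, 0, 0, 0, -1, 0.43, 0.51, 0, 0, 0, 0, -1, 0.57, 0.69, 0, 0, 0, 0, -1, 0.7, 0.87, 0, 0, 0, 0, -1, 0.82, 1.06, 0, 0, 0, 0
cmd end [  5.38 -11.47] th 10.425
```

Emit:
servo_tool --increments '[-1,0.08,0.08,0,0,0,0,-1,0.15,0.16,0,0,0,0,-1,0.15,0.16,0,0,0,0,1,0.15,0.16,0,0,0,0,1,0.15,0.16,0,0,0,0,1,0.15,0.16,0,0,0,0,1,0.15,0.16,0,0,0,0,1,0.15,0.16,0,0,0,0,1,0.15,0.16,0,0,0,0,1,0.15,0.16,0,0,0,0,1,0.15,0.16,0,0,0,0,1,0.15,0.16,0,0,0,0,1,0.15,0.16,0,0,0,0,1,0.15,0.16,0,0,0,0]'

```text
time_s: 21.93
eef_pos: [0.514, 0.0264, 0.1223]
tool_rot: [[0.422, 0.907, 0.0], [0.907, -0.422, 0.0], [0.0, -0.0, -1.0]]
ft_force: [-0.5, -0.7, 0.1]
grip_width: 0.994
```

```bash
python3 st.py; python3 cam.py e; python3 edge2.py d e
```

```text
t 21.9333 pos [0.514  0.0264 0.1223] Ftool [-0.8 -0.2 -0.1] grip 93.5 theta -2.283 r mm 75.6 Fr -0.5 Ft -0.7
d [ 37  38  39  38  47  65  81  90 110 130]
d [ 37  38  40  41  48  64  82  95 111 129]
d dark edge mm [np.float64(129.08), np.float64(129.24)]
e [ 39  38  39  40  46  64  81  92 111 129]
e [ 37  38  37  38  44  63  82  94 109 126]
e dark edge mm [np.float64(129.42), np.float64(129.26)]
```

Emit:
servo_tool --increments '[1,0,0,-2,0,0,0,1,0,0,-5,0,0,0,1,0,0,-7,0,0,0,1,2,1,-7.5,0,0,0,1,4.5,2.2,-7.5,0,0,0,1,7.5,3.6,-7.5,0,0,0,1,9.5,4.5,-7.5,0,0,0,1,10.9,5.1,-6,0,0,0,1,10.9,5.1,-3,0,0,0,1,10.9,5.1,-1,0,0,0,1,10.9,5.1,0.5,0,0,0,1,10.9,5.1,0.5,0,0,0,1,10.9,5.1,0.5,0,0,0]'

```text
time_s: 23.12
eef_pos: [0.6058, 0.1039, 0.117]
tool_rot: [[0.421, 0.907, -0.001], [0.907, -0.421, 0.0], [-0.001, -0.001, -1.0]]
ft_force: [-0.1, -0.3, 0.7]
grip_width: 0.998
```

```bash
python3 st.py; python3 cam.py f
python3 - <<'E'
from h import *
from workcell import sense
S,T=load("scene_f"),load("top_f"); p=sense()["eef_pos"]
for c,n in((S,"s"),(T,"t")):
    print(n,proj(c,[p[0],p[1],.1]),proj(c,[p[0],p[1],.056]), proj(c,[.604,.1036,.1]))
a=cv2.resize(S["pixels"][185:270,255:375],None,fx=6,fy=6,interpolation=2)
cv2.imwrite("pics/f.png",a[:,:,::-1])
E
```

```text
t 23.1167 pos [0.6058 0.1039 0.117 ] Ftool [-0.3  0.  -0.7] grip 93.8 theta -1.562 r mm 166.0 Fr -0.3 Ft 0.0
s [324.49810408 219.86675999] [324.16434689 233.8805911 ] [324.32368787 219.04084397]
t [247.60435343 208.94949324] [248.62790821 209.85658615] [247.73224511 209.86675902]
```

View pics/f.png

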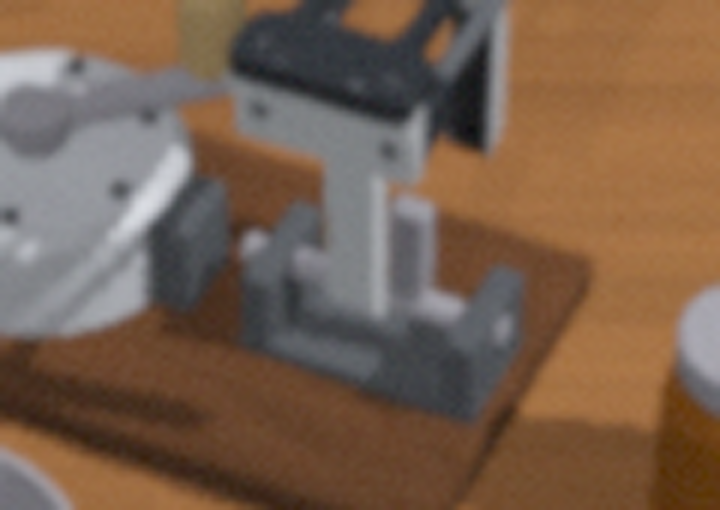

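Emit:
servo_tool --increments '[1,0,-0.15,0.8,0,0,0,1,0,-0.15,1.6,0,0,0,1,0,-0.15,2.1,0,0,0,-1,0,-0.15,2.1,0,0,0,-1,0,-0.15,2.1,0,0,0,-1,0,-0.15,2.1,0,0,0,-1,0,-0.15,2.1,0,0,0,-1,0,-0.15,2.1,0,0,0,-1,0,-0.15,2.1,0,0,0,-1,0,-0.15,2.1,0,0,0,-1,0,-0.15,2.1,0,0,0,-1,0,-0.15,2.1,0,0,0,-1,0,-0.15,2.1,0,0,0,-1,0,-0.15,2.1,0,0,0,-1,0,-0.15,2.1,0,0,0,-1,0,-0.15,2.1,0,0,0,-1,0,-0.15,2.1,0,0,0,-1,0,-0.15,2.1,0,0,0]'

```text
time_s: 24.72
eef_pos: [0.6045, 0.1046, 0.0963]
tool_rot: [[0.421, 0.907, -0.001], [0.907, -0.421, 0.0], [-0.0, -0.001, -1.0]]
ft_force: [-4.1, 1.6, 2.5]
grip_width: 0.126
```

```bash
python3 st.py
```

```text
t 24.7167 pos [0.6045 0.1046 0.0963] Ftool [-0.3 -4.4 -2.5] grip 11.9 theta -1.571 r mm 166.1 Fr -0.3 Ft -4.4
```

Emit:
servo_tool --increments '[-1,-0.1,-0.03,0,0,0,0,-1,-0.3,-0.06,0,0,0,0,-1,-0.5,-0.06,0,0,0,0,-1,-0.75,-0.06,0,0,0,0,-1,-1,-0.06,0,0,0,0,-1,-1.25,-0.06,0,0,0,0,-1,-1.5,-0.06,0,0,0,0,-1,-1.75,-0.06,0,0,0,0,-1,-2,-0.06,0,0,0,0,-1,-2.25,-0.06,0,0,0,0,-1,-2.5,-0.06,0,0,0,0,-1,-2.75,-0.06,0,0,0,0,-1,-3,-0.06,0,0,0,0,-1,-3.15,-0.06,0,0,0,0,-1,-3.2,-0.06,0,0,0,0,-1,-3.2,-0.06,0,0,0,0]'

```text
time_s: 26.05
eef_pos: [0.5907, 0.0753, 0.0963]
tool_rot: [[0.422, 0.907, -0.0], [0.907, -0.422, -0.0], [-0.0, 0.0, -1.0]]
ft_force: [1.9, -0.7, -2.2]
grip_width: 0.125
```

```bash
python3 st.py
```

```text
t 26.05 pos [0.5907 0.0753 0.0963] Ftool [0.2 2.1 2.2] grip 11.8 theta -1.572 r mm 133.7 Fr 0.2 Ft 2.1
```

Moved 32.4 mm; creep on in half‑millimetre steps until the stop is felt.

Emit:
servo_tool --increments '[-1,-0.05,0.02,0,0,0,0,-1,-0.1,0.02,0,0,0,0,-1,-0.15,0.02,0,0,0,0,-1,-0.2,0.02,0,0,0,0,-1,-0.25,0.02,0,0,0,0,-1,-0.25,0.02,0,0,0,0]'

```text
time_s: 26.55
eef_pos: [0.5898, 0.0733, 0.0963]
tool_rot: [[0.421, 0.907, -0.0], [0.907, -0.421, 0.0], [0.0, -0.0, -1.0]]
ft_force: [1.7, 2.6, -2.1]
grip_width: 0.126
```

```bash
python3 st.py
```

```text
t 26.55 pos [0.5898 0.0733 0.0963] Ftool [3.1 0.4 2.1] grip 11.9 theta -1.572 r mm 131.5 Fr 3.1 Ft 0.4
```

Emit:
servo_tool --increments '[-1,-0.03,0,0,0,0,0,-1,-0.06,0,0,0,0,0,-1,-0.09,0,0,0,0,0,-1,-0.12,0,0,0,0,0,-1,-0.12,0,0,0,0,0]'

```text
time_s: 26.97
eef_pos: [0.5896, 0.0728, 0.0964]
tool_rot: [[0.421, 0.907, 0.001], [0.907, -0.421, 0.001], [0.001, 0.0, -1.0]]
ft_force: [4.6, 4.9, -4.2]
grip_width: 0.126
```

```bash
python3 st.py
```

```text
t 26.9667 pos [0.5896 0.0728 0.0964] Ftool [6.4 2.1 4.2] grip 11.9 theta -1.572 r mm 131.0 Fr 6.4 Ft 2.1
```

Emit:
servo_tool --increments '[-1,-0.04,0,0,0,0,0,-1,-0.08,0,0,0,0,0,-1,-0.08,0,0,0,0,0]'

```text
time_s: 27.22
eef_pos: [0.5895, 0.0728, 0.0964]
tool_rot: [[0.421, 0.907, 0.001], [0.907, -0.421, 0.002], [0.002, 0.0, -1.0]]
ft_force: [6.3, 7.6, -6.8]
grip_width: 0.126
```

```bash
python3 st.py
```

```text
t 27.2167 pos [0.5895 0.0728 0.0964] Ftool [9.5 2.6 6.8] grip 11.9 theta -1.572 r mm 130.9 Fr 9.5 Ft 2.6
```

Hard stop confirmed (35.2 mm travel; the push rises with no more motion). Ease off, open, and retreat upward.

Emit:
servo_tool --increments '[-1,0.08,0,0,0,0,0,1,0.1,0,0,0,0,0,1,0.1,0,0,0,0,0,1,0.1,0,0,0,0,0,1,0.1,0,0,0,0,0,1,0.1,0,0,0,0,0,1,0.1,0,0,0,0,0,1,0.1,0,0,0,0,0,1,0.1,0,0,0,0,0,1,0.1,0,-1,0,0,0,1,0.1,0,-3,0,0,0,1,0.1,0,-6,0,0,0,1,0.1,0,-9,0,0,0,1,0.1,0,-12,0,0,0,1,0.1,0,-14,0,0,0,1,0.1,0,-15,0,0,0,1,0.1,0,-15,0,0,0,1,0.1,0,-15,0,0,0]'

```text
time_s: 28.72
eef_pos: [0.5893, 0.0723, 0.2461]
tool_rot: [[0.422, 0.907, 0.0], [0.907, -0.422, -0.0], [-0.0, 0.0, -1.0]]
ft_force: [-0.8, 0.1, -0.2]
grip_width: 1.0
```

```bash
python3 st.py; python3 cam.py g; python3 edge2.py e g
python3 - <<'E'
from h import *
S,T=load("scene_g"),load("top_g")
s=cv2.resize(S["pixels"][165:305,135:400],None,fx=3,fy=3,interpolation=2)
cv2.imwrite("pics/g.png",s[:,:,::-1])
E
```

```text
t 28.7167 pos [0.5893 0.0723 0.2461] Ftool [-0.2 -0.8  0.2] grip 94.0 theta -1.573 r mm 130.4 Fr -0.2 Ft -0.8
e [ 39  38  39  40  46  64  81  92 111 129]
e [ 37  38  37  38  44  63  82  94 109 126]
e dark edge mm [np.float64(129.42), np.float64(129.26)]
g [ 38  39  40  41  48  65  81  91 109 127]
g [ 39  38  39  42  50  66  77  86 104 123]
g dark edge mm [np.float64(129.34), np.float64(128.85)]
```

View pics/g.png

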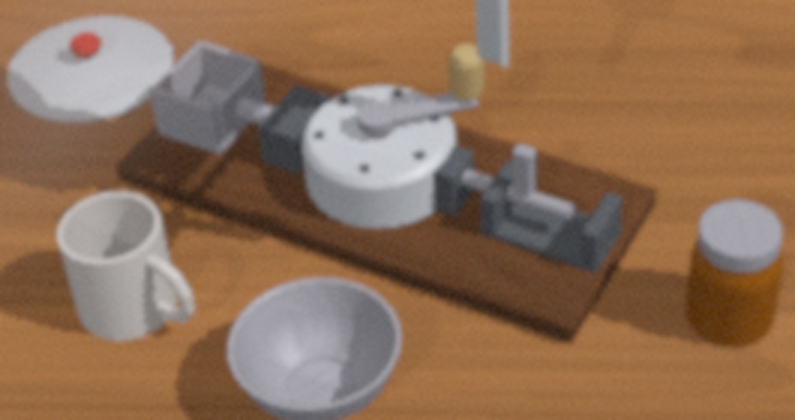

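Run:
```python
from h import *
from workcell import hand_in
k=onz(load("scene_g"),465/3+135-.3,53/3+165-.3,.132); d=k[:2]-[.5355,-.047]
print(k,np.hypot(*d),(np.radians(-24.8)-np.arctan2(d[1],d[0]))%(2*np.pi))
hand_in()
```

```text
[0.5117946  0.02237503 0.132     ] 0.07331330673107192 3.950286355135851
the job is handed in; nothing more can be done
```

The press is squeezed and left that way, with the lock bolt fully home. I handed the job in at about 29 s of the 72 s.

- **Crank:** I gripped the knob at about 30 N and turned it clockwise at about 9.5 s a turn with no backing up. It went over the first heavy spot and on to the second, stopping at about 3.95 rad (+2π). I let go there. It stayed put, and a last camera check of the knob gave 3.95 rad.
- **Ram:** the plate edge moved about 4 mm out and was still there after release and at the end. That is an approximate reading, because the robot's shadow fell across the plate.
- **Bolt:** I slid it about 35 mm to the hard stop, felt as roughly 9.5 N with no further motion. I then eased off, opened the gripper and retreated. The last picture shows the bolt home and the mug, bowl, lid and jar still in place.

**Checks that disagreed:**
- **Push at the knob:** the moving push peaked at about 22 N, above the stated 10 to 15 N. It fell more slowly than stated after the crest. Half the peak while moving would put the crest near 4.2 rad. The start of the heavy spot and the ram travel both put it near 3.9 to 3.95. I trusted those, and the push while held still there was about 13 N, about 0.6 of the peak.
- **Vertical force:** up to about 25 N built up on the knob while turning, because small height errors in the tool path loaded it. I trimmed the height as I went.

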